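Find the probe that rattles in the heating block

TASK

One of the four red-balled temperature probes in the aluminium block is loose in its well: rock the probes gently side to side in place, each as far as its play lets it go but never straining it, until you have felt which one is loose. Lift that one out and stand it upright, collar fully down, in the hole of the white holder. Leave the snug probes seated in their wells and the other things on the bench where they are.

Things in the scene. Friction and masses are not known exactly. Their poses are not given: they have to be found in the camera images.
- block: fixed brushed-aluminium heating block, 70 (x) x 260 (y) x 60 mm high, with four wells in a row along its y axis; origin at the centre of its underside. The wells are round, 17 mm wide and 50 mm deep, 65 mm apart (at y = -97.5, -32.5, +32.5 and +97.5 mm), each with a probe standing in it
- stand: fixed white plastic holder, 80 x 80 x 55 mm high with a blue foot band, with one round upright hole 14.5 mm wide and 48 mm deep, with a 3 mm chamfer, in the middle of its top: it takes the loose shank but not a snug one; origin at the centre of its underside
- stand_hole (a point): centre of the mouth of the white holder's hole, level with its top (55 mm above the bench); z up
- probe_a: steel temperature probe with a red ball grip, 120 g; the four look alike. Origin on its axis at the underside of its collar, level with the block's top while seated; z up along it. Collar 34 mm wide, 6 mm thick, above the origin; neck 12 mm wide; ball 30 mm wide, centre 40 mm above the origin; shank 40 mm long below it, hidden in the well: 16 mm wide on three (snug), 10 mm on the loose one
- probe_b: steel temperature probe with a red ball grip, 120 g; the four look alike. Origin on its axis at the underside of its collar, level with the block's top while seated; z up along it. Collar 34 mm wide, 6 mm thick, above the origin; neck 12 mm wide; ball 30 mm wide, centre 40 mm above the origin; shank 40 mm long below it, hidden in the well: 16 mm wide on three (snug), 10 mm on the loose one
- probe_c: steel temperature probe with a red ball grip, 120 g; the four look alike. Origin on its axis at the underside of its collar, level with the block's top while seated; z up along it. Collar 34 mm wide, 6 mm thick, above the origin; neck 12 mm wide; ball 30 mm wide, centre 40 mm above the origin; shank 40 mm long below it, hidden in the well: 16 mm wide on three (snug), 10 mm on the loose one
- probe_d: steel temperature probe with a red ball grip, 120 g; the four look alike. Origin on its axis at the underside of its collar, level with the block's top while seated; z up along it. Collar 34 mm wide, 6 mm thick, above the origin; neck 12 mm wide; ball 30 mm wide, centre 40 mm above the origin; shank 40 mm long below it, hidden in the well: 16 mm wide on three (snug), 10 mm on the loose one
- probe_a_ball (a point): centre of the red ball of probe_a, 100 mm above the bench while it is seated. It can be pinched with 20 to 40 N, and the probe can still rock in that grip. Fingers closing on it may press it down by some 6 N; easing up about 4 mm takes that off
- probe_b_ball (a point): centre of the red ball of probe_b, 100 mm above the bench while it is seated. It can be pinched with 20 to 40 N, and the probe can still rock in that grip. Fingers closing on it may press it down by some 6 N; easing up about 4 mm takes that off
- probe_c_ball (a point): centre of the red ball of probe_c, 100 mm above the bench while it is seated. It can be pinched with 20 to 40 N, and the probe can still rock in that grip. Fingers closing on it may press it down by some 6 N; easing up about 4 mm takes that off
- probe_d_ball (a point): centre of the red ball of probe_d, 100 mm above the bench while it is seated. It can be pinched with 20 to 40 N, and the probe can still rock in that grip. Fingers closing on it may press it down by some 6 N; easing up about 4 mm takes that off
- well_1 (a point): centre of the mouth of the block's well 1, level with its top (60 mm above the bench); a probe stands in it
- well_2 (a point): centre of the mouth of the block's well 2, level with its top (60 mm above the bench); a probe stands in it
- well_3 (a point): centre of the mouth of the block's well 3, level with its top (60 mm above the bench); a probe stands in it
- well_4 (a point): centre of the mouth of the block's well 4, level with its top (60 mm above the bench); a probe stands in it
- block_top (a point): centre of the block's top, 60 mm above the bench; y along the row of wells. Feel: pushed sideways at the ball with a few newtons, a snug probe gives about 2 mm to either side and then stands firm; the loose one rocks about 6 mm to either side with under 2 N. Held on past that with more than about 6 N, it is strained.
- bottle_1: bystander: small glass bottle with a red cap, 44 mm wide, 100 mm tall, standing in the fixed white tray beyond the block; origin at the centre of its underside
- bottle_2: bystander: small glass bottle with a red cap, 44 mm wide, 100 mm tall, standing in the fixed white tray beyond the block; origin at the centre of its underside
- bottle_3: bystander: small glass bottle with a red cap, 44 mm wide, 100 mm tall, standing in the fixed white tray beyond the block; origin at the centre of its underside
- beaker: bystander: empty glass beaker, 70 mm wide, 90 mm tall; origin at the centre of its underside
- jar: bystander: amber jar with a blue lid, 64 mm wide, 90 mm tall; origin at the centre of its underside
- spatula: bystander: spatula lying on the bench, 190 mm long along its x axis

How it is judged:
By the outcome, as a careful person would: the job done as asked, in the order asked, and still so for the second after the job is handed in, with the robot touching nothing.
It also fails if it takes over 72 s, if anything falls off the work surface, if the arm or the gripper's body presses on something with over 40 N, if the wrist force passes 120 N, or if a joint passes its speed limit or range.

ROBOT

A 7-joint arm with a two-finger parallel gripper is mounted at the origin on the work surface. World frame = base frame: x ahead of the robot, y to its left, z up, the work surface at z = 0. Lengths are in m, angles in rad, forces in N, time in s.
With the tool pointing down it reaches from about 0.425 to 0.875 m from the base axis. Payload 4.7 kg.
Tool frame: the origin (TCP) lies midway between the tips of the shut fingers; the grasp point (between the pads) lies 19 mm behind it; z points along the fingers, y is the line along which they close (so a half turn about z gives the same grasp; the last joint's range is limited). The gripper opens to 85 mm and grips with 20 to 120 N. Pads are 22 mm wide; open, the fingers measure 114 mm over their backs; the gripper's body (76 mm by 85 mm) begins 54 mm behind the grasp point. The pads swing forward as they close: fully open they stand 13 mm farther back than shut.
Start: joints at [-1.291, 0.321, -0.07, 1.45, 0.023, 1.371, -0.057], TCP at [0.171, 0.627, 0.231] pointing down, gripper open.
Joint ranges: [-2.86, 2.86], [-0.3, 2.09], [-1.38, 1.24], [0.06, 2.45], [-1.56, 4.7], [0.09, 2.05], [-2.69, 2.69]. Speed limits (rad/s): [2.57, 2.57, 3.14, 3.14, 3.14, 3.14, 3.14].

INTERFACE

Orientations are given as a unit quaternion [x, y, z, w].
In Python, from rig import env gives the robot as it stands.
- The arm moves only by the tool send_rows, never from a script. Its argument "motion" is a list of rows, each a list of 6 numbers: the shift along the tool's x, y, z in m, then the turn, a rotation vector about the tool's x, y, z in rad. A call has 1 to 5 rows; each row shifts and turns the commanded pose from where the row before left it, along the tool's axes as they then stand; what a row does not reach is not made up. A row lasts 1/10 s, in which the tool goes at most 50 mm and 8.59 degrees, less where a joint would pass 70% of its speed; a pose out of reach is approached as far as the arm can. A call with a gripper value outside its range is refused whole. "fingers" is the opening, from -1 (shut) to 1 (fully open), set as the call begins (left out, the last holds). The fingers move at their own pace and stop on an object; the grip force is fixed at half the most. Time passes only in rows, so rows that do not move let the fingers close. It gives the time, the measured TCP pose, the force, the opening and the grip force at its end, in the units of the state.
- env.state(): the state, without advancing time (a new reading comes with each control period).
- env.camera(name): name is "scene" or "top" or "wrist"; returns (picture, depth): 480x640x3 uint8, red, green, blue; 480x640 float32, m along the optical axis (not along the pixel's ray), 0 where there is no reading.
- env.get_calibration(name): a dict with "fx", "fy", "cx", "cy" (pixels), "k1" (the pictures are not rectified: a ray, as slopes to the right and down, at radius r is drawn at 1 + k1 r^2 times it, then the intrinsics apply), "cam_to_world" (4x4, takes a point from camera to world coordinates); the wrist camera has in their place "T_tool_cam" (4x4, takes a point from camera to tool coordinates, whose origin is the TCP and whose axes are the flange's). Camera axes: x right, y down, z forward; pixel columns grow to the right and rows downward; lengths in m; the calibration is good to about 2 mm. A picture is of the moment at which its call begins: read the wrist's pose just before it. get_calibration takes no time and is no camera call.
- env.sign_off(): hands the job in; it is judged then, once.
Trained networks look in the newest picture that a camera, given by its name, has taken for a name from the list of things; names that differ only in an ending like _2 or _b are one class to them, and where a whole thing is asked for, a point or a joint stands for the part that bears it (a point fixed in the world has none). Each returns a list of dicts, best first, with "p" (0 to 1); they miss things now and then, are a little off and sometimes report something else, mostly with a low value. They report only what shows in the picture. A call takes as long as a camera call.
- env.spot_in(camera, query): "at" ([x, y, z] in m, in world coordinates, good to about 4 mm: the middle of the surface that is visible of it).
- env.tip_of(camera, query): "at" ([x, y, z] in m, in world coordinates, good to about 4 mm: a listed point, or the origin of a listed thing).
The state is a dict: "t": time; "q": joint angles; "joint_vel": joint speeds; "joint_efforts": joint torques, N m; "eef_pos": TCP position; "orientation": TCP orientation; "force": force on the tool from outside, world axes, zero at the start; "torque": the same for the moment, N m; "finger_gap": finger opening in m; "grip_force": force on a finger pad.
Only numpy, scipy, OpenCV 4.12 (cv2) and the standard library are available. Lean on these libraries where they do the work, as an engineer would, in place of code of your own. Each camera call takes 0.05 s, during which the arm holds its last target. There are 200 camera calls.

## Working session

There is one attempt and no reset: what is moved stays moved. The work goes in short steps, Python scripts to look and compute and a tool call to move; the robot and the scene stay as the last step left them, time stands still between calls to the robot, and variables do not carry over. Pictures are saved under pics/ and viewed, at most 10 in all, crops included, and the job is handed in when it is done.

Besides the shell and the picture viewer there is one more tool, called after "Call:" as name([rows], argument=value, ...), one row to a line, values as JSON. send_rows: Moves the arm, as the interface text tells. Its arguments: {"type":"object","properties":{"motion":{"type":"array"},"fingers":{"type":"number"}},"required":["motion"]}

```bash
ls; mkdir -p pics
python3 - <<'E'
from rig import env
import cv2,numpy as np
s=env.state();print(s)
for c in ["scene","top"]:
    p,d=env.camera(c);cv2.imwrite(f"pics/{c}0.png",p[:,:,::-1])
    for q in ["probe_a_ball","stand_hole","block_top","well_1","beaker","jar","bottle_1","spatula"]:
        try: print(c,q,[(np.round(r["at"],3).tolist(),round(r["p"],2)) for r in env.tip_of(c,q)][:5])
        except Exception as e: print(q,e)
E
```

```text
pics
{'t': 0.0, 'q': array([-1.29086676,  0.32185686, -0.07007244,  1.4516975 ,  0.02260209,
        1.37082597, -0.05690417]), 'joint_vel': array([ 2.74144500e-04, -3.07345959e-03,  1.47082894e-04, -1.58031267e-03,
        3.15365423e-04, -4.06132553e-04, -9.69898477e-05]), 'joint_efforts': array([-6.12300810e-04, -4.93591189e+01, -3.82637680e-01, -3.14331615e+01,
        1.29307280e-02,  1.12658201e-02, -3.70450891e-05]), 'eef_pos': array([0.17067091, 0.6266136 , 0.23019015]), 'orientation': array([ 1.32515952e-01,  9.91180368e-01, -9.97255105e-04, -7.94550636e-05]), 'force': array([ 0.31722539, -0.16482962,  0.57542078]), 'torque': array([ 0.00105275, -0.03404638, -0.03527926]), 'grip_force': 0.0, 'finger_gap': 0.08542332496138158}
scene probe_a_ball [([0.547, -0.029, 0.057], 0.65), ([0.566, 0.098, 0.099], 0.58)]
scene stand_hole [([0.59, -0.312, 0.055], 0.56)]
scene block_top [([0.565, 0.068, 0.064], 0.91)]
scene well_1 [([0.545, -0.028, 0.061], 0.91), ([0.571, 0.099, 0.061], 0.88), ([0.556, 0.033, 0.063], 0.71), ([0.586, 0.162, 0.06], 0.63)]
scene beaker [([0.761, -0.21, 0.003],
[... 164 characters left out ...]
015, 0.003], 0.68)]
scene spatula [([0.491, -0.56, 0.0], 0.73)]
top probe_a_ball [([0.571, 0.095, 0.1], 0.45)]
top stand_hole [([0.595, -0.307, 0.054], 0.61)]
top block_top [([0.566, 0.066, 0.063], 0.92)]
top well_1 [([0.562, 0.04, 0.062], 0.97), ([0.571, 0.101, 0.058], 0.96), ([0.551, -0.028, 0.059], 0.88), ([0.584, 0.16, 0.059], 0.85), ([0.572, 0.096, 0.102], 0.67)]
top beaker [([0.76, -0.21, -0.001], 0.89)]
top jar [([0.404, 0.389, -0.002], 0.79), ([0.598, -0.312, -0.002], 0.27), ([0.56, 0.037, 0.062], 0.15)]
top bottle_1 [([0.767, 0.191, 0.004], 0.87), ([0.794, 0.103, 0.003], 0.62), ([0.585, 0.161, 0.098], 0.38)]
top spatula [([0.492, -0.554, 0.004], 0.79), ([0.768, 0.189, 0.003], 0.58)]
```

```bash
cat > h.py <<'E'
from rig import env
import cv2,numpy as np
from scipy.spatial.transform import Rotation as R
def pts(cal,d,T,u,v):
    n=np.array([(u-cal["cx"])/cal["fx"],(v-cal["cy"])/cal["fy"]]);m=n.copy()
    for _ in range(10): m=n/(1+cal["k1"]*(m**2).sum(0))
    return (T@np.stack([m[0]*d,m[1]*d,d,np.ones_like(d)]))[:3].T
def tool():
    s=env.state();T=np.eye(4);T[:3,:3]=R.from_quat(s["orientation"]).as_matrix();T[:3,3]=s["eef_pos"];return T
def cloud(c):
    T=tool();p,d=env.camera(c);cal=env.get_calibration(c)
    M=cal["cam_to_world"] if c!="wrist" else T@cal["T_tool_cam"]
    v,u=np.mgrid[:480,:640];P=pts(cal,d.ravel(),M,u.ravel().astype(float),v.ravel().astype(float)).reshape(480,640,3)
    return p,d,P
def red(p):
    h=cv2.cvtColor(p,cv2.COLOR_RGB2HSV);return ((h[...,0]<8)|(h[...,0]>172))&(h[...,1]>130)&(h[...,2]>60)
def balls(c):
    p,d,P=cloud(c);m=red(p)&(d>0)&(P[...,2]>.08)
    n,l,st,ce=cv2.connectedComponentsWithStats(m.astype(np.uint8));out=[]
    for i in range(1,n):
        if st[i,4]<40: continue
        q=P[l==i]
        f=lambda x:np.c_[2*q,np.ones(len(q))]
        # fixed-radius sphere fit
        from scipy.optimize import least_squares
        r=least_squares(lambda c0:np.linalg.norm(q-c0,axis=1)-.015,q.mean(0)-[0,0,.012],loss="soft_l1",f_scale=.001)
        out.append((ce[i].round().tolist(),st[i,4],r.x.round(4).tolist(),round(float(np.sqrt(np.mean(r.fun**2))),4)))
    return p,out
E
python3 - <<'E'
from h import *
for c in ["top","scene"]:
    p,o=balls(c);print(c,*o,sep="\n")
a=cv2.imread("pics/top0.png");b=cv2.imread("pics/scene0.png")
cv2.imwrite("pics/both.png",cv2.resize(np.hstack([a,b]),(800,300)))
E
```

```text
top
([262.0, 182.0], np.int32(54), [0.7902, 0.0986, 0.0911], 0.0024)
([225.0, 191.0], np.int32(50), [0.7666, 0.1883, 0.0919], 0.0026)
([293.0, 193.0], np.int32(49), [0.76, 0.0204, 0.0911], 0.0024)
([234.0, 264.0], np.int32(102), [0.5828, 0.1599, 0.1014], 0.0023)
([260.0, 269.0], np.int32(103), [0.5703, 0.0966, 0.1011], 0.002)
([286.0, 275.0], np.int32(102), [0.5561, 0.033, 0.1008], 0.0019)
([312.0, 280.0], np.int32(102), [0.5439, -0.0309, 0.1011], 0.0022)
scene
([357.0, 242.0], np.int32(83), [0.5472, -0.0281, 0.0996], 0.0016)
([371.0, 258.0], np.int32(87), [0.5593, 0.0354, 0.0997], 0.0018)
([385.0, 276.0], np.int32(102), [0.572, 0.0992, 0.1009], 0.0017)
([400.0, 296.0], np.int32(112), [0.585, 0.1627, 0.1009], 0.0016)
([298.0, 297.0], np.int32(80), [0.7624, 0.0202, 0.0918], 0.0021)
([309.0, 327.0], np.int32(82), [0.793, 0.1005, 0.0913], 0.0019)
([345.0, 349.0], np.int32(83), [0.7703, 0.191, 0.0909], 0.0018)
```

View pics/both.png

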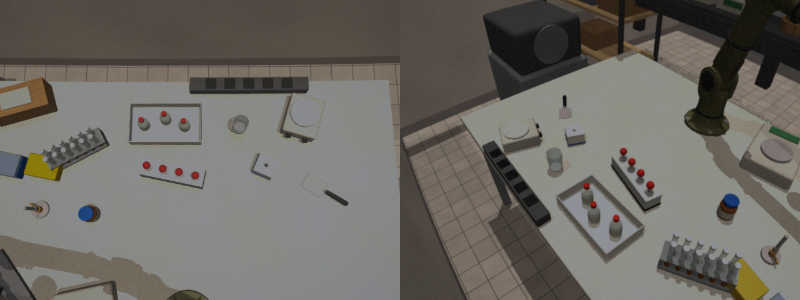

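```bash
cat >> h.py <<'E'
def Rdown(y):
    y=np.array([y[0],y[1],0.]);y/=np.linalg.norm(y);z=np.array([0,0,-1.]);return np.stack([np.cross(y,z),y,z],1)
def plan(target_pos,ydir,n):
    T=tool();R0=R.from_matrix(T[:3,:3]);R1=R.from_matrix(Rdown(ydir));rv=(R0.inv()*R1).as_rotvec()
    p=T[:3,3];dp=(np.array(target_pos)-p)/n
    for k in range(n):
        Rk=R0*R.from_rotvec(rv*k/n)
        print(np.round(np.r_[Rk.inv().apply(dp),rv/n],4).tolist())
E
python3 - <<'E'
from h import *
plan([.584,.161,.20],[.98,-.2],15)
E
```

```text
[-0.0347, -0.0228, 0.0021, 0.0, -0.0, 0.1004]
[-0.0369, -0.0192, 0.0021, 0.0, -0.0, 0.1004]
[-0.0386, -0.0154, 0.0021, 0.0, -0.0, 0.1004]
[-0.0399, -0.0114, 0.0021, 0.0, -0.0, 0.1004]
[-0.0409, -0.0074, 0.0021, 0.0, -0.0, 0.1004]
[-0.0414, -0.0032, 0.0021, 0.0, -0.0, 0.1004]
[-0.0415, 0.0009, 0.0021, 0.0, -0.0, 0.1004]
[-0.0412, 0.0051, 0.0021, 0.0, -0.0, 0.1004]
[-0.0405, 0.0092, 0.0021, 0.0, -0.0, 0.1004]
[-0.0394, 0.0132, 0.0021, 0.0, -0.0, 0.1004]
[-0.0378, 0.0171, 0.0021, 0.0, -0.0, 0.1004]
[-0.0359, 0.0208, 0.0021, 0.0, -0.0, 0.1004]
[-0.0337, 0.0243, 0.0021, 0.0, -0.0, 0.1004]
[-0.0311, 0.0276, 0.0021, 0.0, -0.0, 0.1004]
[-0.0281, 0.0305, 0.0021, 0.0, -0.0, 0.1004]
```

Call:
send_rows([
  [-0.035,-0.023,0.002,0,0,0.1],
  [-0.037,-0.019,0.002,0,0,0.1],
  [-0.039,-0.015,0.002,0,0,0.1],
  [-0.04,-0.011,0.002,0,0,0.1],
  [-0.041,-0.007,0.002,0,0,0.1],
], fingers=1)

```text
t: 1.5
eef_pos: [0.3112, 0.471, 0.2215]
orientation: [0.375, 0.927, 0.0, 0.0]
force: [-0.1, -0.1, -0.6]
finger_gap: 0.0854
grip_force: 0.0
```

Call:
send_rows([
  [-0.041,-0.003,0.002,0,0,0.1],
  [-0.0415,0.001,0.002,0,0,0.1],
  [-0.041,0.005,0.002,0,0,0.1],
  [-0.0405,0.009,0.002,0,0,0.1],
  [-0.039,0.013,0.002,0,0,0.1],
])

```text
t: 2.0
eef_pos: [0.4485, 0.3167, 0.2116]
orientation: [0.593, 0.805, 0.0, 0.0]
force: [0.8, 0.3, -0.6]
finger_gap: 0.0857
grip_force: 0.0
```

Call:
send_rows([
  [-0.038,0.017,0.002,0,0,0.1],
  [-0.036,0.021,0.002,0,0,0.1],
  [-0.034,0.024,0.002,0,0,0.1],
  [-0.031,0.028,0.002,0,0,0.1],
  [-0.028,0.03,0.002,0,0,0.1],
])

```text
t: 2.5
eef_pos: [0.5869, 0.1619, 0.2016]
orientation: [0.774, 0.633, 0.0, 0.0]
force: [-0.4, 0.5, -0.2]
finger_gap: 0.0856
grip_force: 0.0
```

Call:
send_rows([
  [0,0,0,0,0,0],
  [0,0,0,0,0,0],
])

```text
t: 2.7
eef_pos: [0.5863, 0.1619, 0.2012]
orientation: [0.773, 0.634, -0.0, 0.0]
force: [-0.7, 0.5, 0.1]
finger_gap: 0.0853
grip_force: 0.0
```

Run:
```python
from h import *
s=env.state();print(s["t"],s["eef_pos"],s["orientation"],s["force"],s["q"])
p,o=balls("wrist");print(*o,sep="\n");cv2.imwrite("pics/w0.png",p[:,:,::-1])
plan([.584,.161,.081],[.98,-.2],4)
```

```text
2.7 [0.58625505 0.16194059 0.20116617] [ 7.73270343e-01  6.34076460e-01 -1.35417521e-04  3.45723980e-05] [-0.66692596  0.52080237  0.12702638] [-0.70012272  0.26046982  0.46202543  1.61819649 -0.11953491  1.29131683
 -0.41567066]
([624.0, 124.0], np.int32(1078), [0.7741, 0.19, 0.0924], 0.0014)
([316.0, 236.0], np.int32(1861), [0.5847, 0.1618, 0.0984], 0.0005)
([315.0, 336.0], np.int32(1660), [0.5714, 0.0981, 0.0984], 0.0005)
([619.0, 375.0], np.int32(396), [0.7533, 0.0395, 0.0973], 0.0277)
([315.0, 421.0], np.int32(1301), [0.5582, 0.0349, 0.0983], 0.0419)
[-0.0007, -0.0002, 0.03, -0.0002, -0.0001, 0.0017]
[-0.0007, -0.0002, 0.03, -0.0002, -0.0001, 0.0017]
[-0.0007, -0.0002, 0.03, -0.0002, -0.0001, 0.0017]
[-0.0007, -0.0002, 0.03, -0.0002, -0.0001, 0.0017]
```

View pics/w0.png

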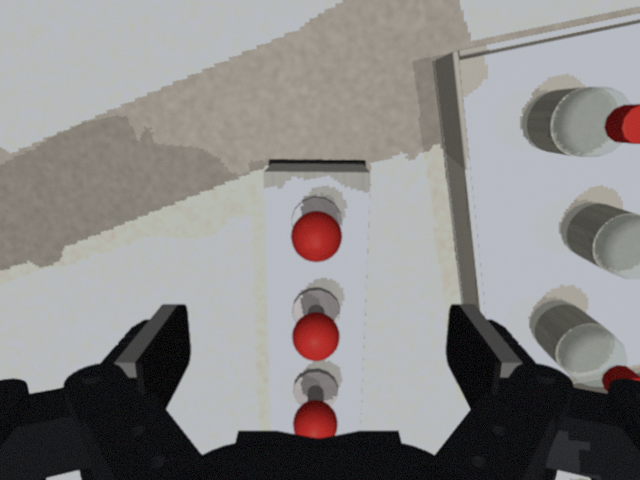

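Call:
send_rows([
  [-0.0004,-0.0015,0.03,0,0,0.007],
  [0,0,0.035,0,0,0],
  [0,0,0.035,0,0,0],
  [0,0,0.02,0,0,0],
  [0,0,0,0,0,0],
])

```text
t: 3.25
eef_pos: [0.5808, 0.1646, 0.078]
orientation: [0.774, 0.634, -0.003, -0.001]
force: [-0.5, 0.4, 0.4]
finger_gap: 0.0853
grip_force: 0.0
```

Call:
send_rows([
  [0,0,0,0,0,0],
  [0,0,0,0,0,0],
  [0,0,0,0,0,0],
  [0,0,0,0,0,0],
  [0,0,0,0,0,0],
], fingers=-0.35)

```text
t: 3.75
eef_pos: [0.585, 0.1635, 0.0827]
orientation: [0.775, 0.632, 0.001, 0.0]
force: [-0.8, -0.8, 5.0]
finger_gap: 0.0283
grip_force: 25.4
```

Call:
send_rows([
  [0,0,-0.002,0,0,0],
  [0,0,-0.002,0,0,0],
  [0,0,0,0,0,0],
  [0,0,0,0,0,0],
])

```text
t: 4.15
eef_pos: [0.5842, 0.163, 0.0852]
orientation: [0.775, 0.632, -0.0, 0.0]
force: [0.6, 0.3, -1.2]
finger_gap: 0.0283
grip_force: 25.4
```

Call:
send_rows([
  [0,0,0,0,0,0],
  [0,0,0,0,0,0],
])

```text
t: 4.35
eef_pos: [0.5842, 0.163, 0.0852]
orientation: [0.775, 0.632, -0.0, 0.0]
force: [0.3, 0.7, -1.5]
finger_gap: 0.0285
grip_force: 25.4
```

Call:
send_rows([
  [0,0,0.001,0,0,0],
  [0.001,0,0,0,0,0],
  [0.001,0,0,0,0,0],
  [0,0,0,0,0,0],
  [0,0,0,0,0,0],
])

```text
t: 4.85
eef_pos: [0.5846, 0.1648, 0.0842]
orientation: [0.775, 0.632, -0.0, 0.0]
force: [1.1, -0.3, -1.5]
finger_gap: 0.0285
grip_force: 25.4
```

Call:
send_rows([
  [0.001,0,0,0,0,0],
  [0,0,0,0,0,0],
  [0,0,0,0,0,0],
])

```text
t: 5.15
eef_pos: [0.5848, 0.1654, 0.0842]
orientation: [0.775, 0.632, -0.0, 0.0]
force: [0.9, -2.3, -0.7]
finger_gap: 0.0285
grip_force: 25.4
```

Call:
send_rows([
  [-0.001,0,0,0,0,0],
  [-0.001,0,0,0,0,0],
  [-0.002,0,0,0,0,0],
  [0,0,0,0,0,0],
  [0,0,0,0,0,0],
])

```text
t: 5.65
eef_pos: [0.5842, 0.1625, 0.0845]
orientation: [0.775, 0.632, 0.0, -0.0]
force: [1.2, 1.3, -1.1]
finger_gap: 0.0284
grip_force: 25.4
```

Call:
send_rows([
  [-0.001,0,0,0,0,0],
  [0,0,0,0,0,0],
  [0,0,0,0,0,0],
])

```text
t: 5.95
eef_pos: [0.584, 0.1617, 0.0845]
orientation: [0.775, 0.632, 0.0, -0.0]
force: [0.3, 0.7, -1.0]
finger_gap: 0.0282
grip_force: 25.4
```

Call:
send_rows([
  [-0.001,0,0,0,0,0],
  [0,0,0,0,0,0],
  [0,0,0,0,0,0],
])

```text
t: 6.25
eef_pos: [0.5839, 0.1613, 0.0845]
orientation: [0.775, 0.633, 0.001, -0.0]
force: [2.0, 3.9, -1.4]
finger_gap: 0.0285
grip_force: 25.3
```

Call:
send_rows([
  [0.0012,0,0,0,0,0],
  [0.0012,0,0.001,0,0,0],
  [0,0,0,0,0,0],
])

```text
t: 6.55
eef_pos: [0.5842, 0.1617, 0.0833]
orientation: [0.775, 0.632, -0.0, 0.0]
force: [1.4, 2.2, -0.2]
finger_gap: 0.0287
grip_force: 25.5
```

Call:
send_rows([
  [0,0,0,0,0,0],
  [0,0,0,0,0,0],
  [0,0,0,0,0,0],
], fingers=0.6)

```text
t: 6.85
eef_pos: [0.5839, 0.1617, 0.0831]
orientation: [0.775, 0.632, -0.001, 0.0]
force: [0.0, 0.5, 0.0]
finger_gap: 0.0682
grip_force: 0.0
```

Run:
```python
from h import *
s=env.state();print(s["t"],s["eef_pos"],s["force"],s["finger_gap"])
p,o=balls("wrist");print(*o,sep="\n");print(*balls("top")[1],sep="\n")
```

```text
6.85 [0.58388714 0.16168084 0.08314253] [0.04307316 0.47459101 0.01085583] 0.06819653858264409
([321.0, 336.0], np.int32(6550), [0.5846, 0.1614, 0.0984], 0.0005)
([262.0, 182.0], np.int32(52), [0.7897, 0.0992, 0.091], 0.0022)
([225.0, 191.0], np.int32(53), [0.7666, 0.189, 0.0911], 0.0024)
([293.0, 193.0], np.int32(48), [0.7607, 0.0189, 0.0908], 0.0024)
([260.0, 269.0], np.int32(104), [0.5697, 0.0974, 0.1011], 0.0018)
([286.0, 275.0], np.int32(104), [0.5567, 0.0335, 0.1006], 0.0018)
([312.0, 280.0], np.int32(100), [0.5439, -0.0301, 0.1011], 0.0023)
```

Call:
send_rows([
  [-0.02,0,-0.0005,0,0,0],
  [-0.03,0,0,0,0,0],
  [-0.0135,0,0,0,0,0],
  [0,0,0,0,0,0],
  [0,0,0,0,0,0],
])

```text
t: 7.45
eef_pos: [0.5716, 0.1006, 0.0841]
orientation: [0.775, 0.632, 0.001, -0.0]
force: [1.0, 0.7, 0.3]
finger_gap: 0.068
grip_force: 0.0
```

Call:
send_rows([
  [0,0,0,0,0,0],
  [0,0,0,0,0,0],
  [0,0,0,0,0,0],
  [0,0,0,0,0,0],
  [0,0,0,0,0,0],
], fingers=-0.35)

```text
t: 7.95
eef_pos: [0.5715, 0.1009, 0.0839]
orientation: [0.775, 0.632, 0.0, -0.0]
force: [-0.4, 0.8, 1.0]
finger_gap: 0.0281
grip_force: 25.1
```

Call:
send_rows([
  [-0.001,0,-0.0005,0,0,0],
  [-0.001,0,0,0,0,0],
  [-0.001,0,0,0,0,0],
  [0,0,0,0,0,0],
  [0,0,0,0,0,0],
])

```text
t: 8.45
eef_pos: [0.5711, 0.0993, 0.0843]
orientation: [0.774, 0.633, 0.001, -0.001]
force: [1.8, 5.9, -2.5]
finger_gap: 0.0285
grip_force: 25.0
```

Call:
send_rows([
  [0.0015,0,0,0,0,0],
  [0.0015,0,0,0,0,0],
  [0.001,0,0,0,0,0],
  [0,0,0,0,0,0],
  [0,0,0,0,0,0],
])

```text
t: 8.95
eef_pos: [0.5714, 0.1006, 0.0842]
orientation: [0.775, 0.632, -0.0, 0.0]
force: [0.1, -0.5, -1.2]
finger_gap: 0.0281
grip_force: 25.1
```

Call:
send_rows([
  [0.0007,0,0,0,0,0],
  [0,0,0,0,0,0],
  [0,0,0,0,0,0],
])

```text
t: 9.25
eef_pos: [0.5716, 0.1017, 0.0843]
orientation: [0.775, 0.632, -0.0, -0.0]
force: [-0.6, 0.9, -1.7]
finger_gap: 0.0282
grip_force: 25.1
```

Call:
send_rows([
  [0.001,0,0,0,0,0],
  [0,0,0,0,0,0],
  [0,0,0,0,0,0],
])

```text
t: 9.55
eef_pos: [0.5719, 0.1027, 0.0843]
orientation: [0.775, 0.632, -0.0, 0.0]
force: [0.1, -0.1, -1.0]
finger_gap: 0.0282
grip_force: 25.1
```

Call:
send_rows([
  [0.0007,0,0,0,0,0],
  [0,0,0,0,0,0],
  [0,0,0,0,0,0],
])

```text
t: 9.85
eef_pos: [0.572, 0.1031, 0.0844]
orientation: [0.775, 0.632, -0.0, 0.0]
force: [-1.4, -1.9, 0.6]
finger_gap: 0.0282
grip_force: 25.2
```

Call:
send_rows([
  [0.0007,0,0,0,0,0],
  [0,0,0,0,0,0],
  [0,0,0,0,0,0],
])

```text
t: 10.15
eef_pos: [0.5721, 0.1035, 0.0844]
orientation: [0.775, 0.632, -0.0, 0.0]
force: [-1.1, -3.6, 1.0]
finger_gap: 0.0284
grip_force: 25.2
```

Call:
send_rows([
  [-0.0016,0,0,0,0,0],
  [-0.0016,0,0,0,0,0],
  [0,0,0.0005,0,0,0],
  [0,0,0,0,0,0],
])

```text
t: 10.55
eef_pos: [0.5718, 0.1018, 0.084]
orientation: [0.775, 0.632, 0.0, -0.0]
force: [0.5, -0.4, -0.1]
finger_gap: 0.0287
grip_force: 25.2
```

Call:
send_rows([
  [0,0,0,0,0,0],
  [0,0,0,0,0,0],
  [0,0,0,0,0,0],
], fingers=0.6)

```text
t: 10.85
eef_pos: [0.5718, 0.1014, 0.084]
orientation: [0.775, 0.632, 0.0, 0.0]
force: [-0.8, 0.0, -0.2]
finger_gap: 0.068
grip_force: 0.0
```

Call:
send_rows([
  [-0.02,0,0,0,0,0],
  [-0.03,0,0,0,0,0],
  [-0.015,0,0,0,0,0],
  [0,0,0,0,0,0],
  [0,0,0,0,0,0],
])

```text
t: 11.35
eef_pos: [0.5589, 0.0383, 0.084]
orientation: [0.775, 0.632, 0.001, -0.0]
force: [0.0, 0.0, 0.4]
finger_gap: 0.0682
grip_force: 0.0
```

Call:
send_rows([
  [0,0,0,0,0,0],
  [0,0,0,0,0,0],
  [0,0,0,0,0,0],
  [0,0,0,0,0,0],
  [0,0,0,0,0,0],
], fingers=-0.35)

```text
t: 11.85
eef_pos: [0.5587, 0.0381, 0.084]
orientation: [0.775, 0.632, 0.0, -0.0]
force: [-0.7, 1.9, 1.1]
finger_gap: 0.0283
grip_force: 25.1
```

Call:
send_rows([
  [-0.001,0,-0.0005,0,0,0],
  [-0.001,0,0,0,0,0],
  [0,0,0,0,0,0],
  [0,0,0,0,0,0],
])

```text
t: 12.25
eef_pos: [0.5579, 0.0352, 0.0841]
orientation: [0.775, 0.632, -0.0, -0.0]
force: [-0.8, 0.3, -1.6]
finger_gap: 0.0281
grip_force: 25.1
```

Call:
send_rows([
  [-0.001,0,0,0,0,0],
  [0,0,0,0,0,0],
  [0,0,0,0,0,0],
])

```text
t: 12.55
eef_pos: [0.5579, 0.0346, 0.0843]
orientation: [0.775, 0.632, 0.0, -0.0]
force: [0.2, 0.1, -0.9]
finger_gap: 0.0284
grip_force: 25.1
```

Call:
send_rows([
  [-0.001,0,0,0,0,0],
  [0,0,0,0,0,0],
  [0,0,0,0,0,0],
])

```text
t: 12.85
eef_pos: [0.5577, 0.0337, 0.0844]
orientation: [0.775, 0.632, 0.0, -0.0]
force: [-0.6, 0.9, -1.6]
finger_gap: 0.0284
grip_force: 25.1
```

Call:
send_rows([
  [0.0015,0,0,0,0,0],
  [0.0015,0,0,0,0,0],
  [0.0015,0,0,0,0,0],
  [0.001,0,0,0,0,0],
  [0,0,0,0,0,0],
])

```text
t: 13.35
eef_pos: [0.5589, 0.0391, 0.0843]
orientation: [0.775, 0.632, 0.0, 0.0]
force: [0.1, -0.0, -1.5]
finger_gap: 0.0283
grip_force: 25.1
```

Call:
send_rows([
  [0.001,0,0,0,0,0],
  [0,0,0,0,0,0],
  [0,0,0,0,0,0],
])

```text
t: 13.65
eef_pos: [0.5591, 0.0398, 0.0844]
orientation: [0.775, 0.632, 0.0, 0.0]
force: [0.7, -0.5, -1.5]
finger_gap: 0.0279
grip_force: 25.1
```

Call:
send_rows([
  [0.001,0,0,0,0,0],
  [0,0,0,0,0,0],
  [0,0,0,0,0,0],
])

```text
t: 13.95
eef_pos: [0.5593, 0.0409, 0.0843]
orientation: [0.775, 0.632, 0.0, -0.0]
force: [0.0, 0.0, -1.3]
finger_gap: 0.0283
grip_force: 25.1
```

Call:
send_rows([
  [0.001,0,0,0,0,0],
  [0.0005,0,0,0,0,0],
  [0,0,0,0,0,0],
  [0,0,0,0,0,0],
])

```text
t: 14.35
eef_pos: [0.5596, 0.0423, 0.0843]
orientation: [0.775, 0.632, 0.0, 0.0]
force: [-0.7, -0.6, -1.6]
finger_gap: 0.0282
grip_force: 25.1
```

Call:
send_rows([
  [0.001,0,0,0,0,0],
  [0,0,0,0,0,0],
  [0,0,0,0,0,0],
])

```text
t: 14.65
eef_pos: [0.5597, 0.0432, 0.0843]
orientation: [0.775, 0.632, -0.0, 0.0]
force: [-0.5, -1.1, -0.6]
finger_gap: 0.0282
grip_force: 25.1
```

Call:
send_rows([
  [-0.002,0,0,0,0,0],
  [-0.002,0,0,0,0,0],
  [-0.002,0,0,0,0,0],
  [-0.002,0,0,0,0,0],
  [-0.002,0,0,0,0,0],
])

```text
t: 15.15
eef_pos: [0.5578, 0.0336, 0.0844]
orientation: [0.775, 0.632, 0.0, -0.0]
force: [0.4, 0.7, -0.6]
finger_gap: 0.0282
grip_force: 25.1
```

Call:
send_rows([
  [-0.001,0,0,0,0,0],
  [0,0,0,0,0,0],
  [0,0,0,0,0,0],
])

```text
t: 15.45
eef_pos: [0.5577, 0.033, 0.0845]
orientation: [0.775, 0.632, 0.0, -0.0]
force: [0.2, 1.1, 0.5]
finger_gap: 0.0285
grip_force: 25.1
```

Call:
send_rows([
  [0.002,0,0,0,0,0],
  [0.002,0,0,0,0,0],
  [0.001,0,0,0,0,0],
  [0,0,-0.01,0,0,0],
  [0,0,-0.02,0,0,0],
], fingers=-0.37)

```text
t: 15.95
eef_pos: [0.5573, 0.037, 0.1136]
orientation: [0.775, 0.632, -0.002, -0.001]
force: [0.2, -0.9, -1.4]
finger_gap: 0.0273
grip_force: 39.5
```

Call:
send_rows([
  [0,0,-0.025,0,0,0],
  [0,0,-0.025,0,0,0],
  [0,0,-0.025,0,0,0],
  [0,0,-0.02,0,0,0],
  [0,0,0,0,0,0],
])

```text
t: 16.45
eef_pos: [0.5606, 0.0371, 0.2131]
orientation: [0.775, 0.632, 0.003, 0.002]
force: [0.2, -0.2, -2.1]
finger_gap: 0.0277
grip_force: 39.5
```

Run:
```python
from h import *
s=env.state();print(s["t"],s["eef_pos"],s["force"],s["finger_gap"],s["grip_force"])
plan([.592,-.35,.205],[.98,-.2],15)
p,o=balls("wrist");print(*o,sep="\n");cv2.imwrite("pics/w1.png",p[:,:,::-1])
print(*balls("scene")[1],sep="\n")
```

```text
16.45 [0.56064005 0.03712661 0.21309777] [ 0.15522889 -0.23591051 -2.10944803] 0.027673814997877626 39.54532206058502
[-0.0249, 0.0072, 0.0005, 0.0004, -0.0002, -0.0001]
[-0.0249, 0.0072, 0.0005, 0.0004, -0.0002, -0.0001]
[-0.0249, 0.0072, 0.0005, 0.0004, -0.0002, -0.0001]
[-0.0249, 0.0072, 0.0005, 0.0004, -0.0002, -0.0001]
[-0.0249, 0.0072, 0.0005, 0.0004, -0.0002, -0.0001]
[-0.0249, 0.0072, 0.0005, 0.0004, -0.0002, -0.0001]
[-0.0249, 0.0072, 0.0005, 0.0004, -0.0002, -0.0001]
[-0.0249, 0.0072, 0.0005, 0.0004, -0.0002, -0.0001]
[-0.0249, 0.0072, 0.0005, 0.0004, -0.0002, -0.0001]
[-0.0249, 0.0072, 0.0005, 0.0004, -0.0002, -0.0001]
[-0.0249, 0.0072, 0.0005, 0.0004, -0.0002, -0.0001]
[-0.0249, 0.0072, 0.0005, 0.0004, -0.0002, -0.0001]
[-0.0249, 0.0072, 0.0005, 0.0004, -0.0002, -0.0001]
[-0.0249, 0.0072, 0.0005, 0.0004, -0.0002, -0.0001]
[-0.0249, 0.0072, 0.0005, 0.0004, -0.0002, -0.0001]
([314.0, 13.0], np.int32(1345), [0.5846, 0.162, 0.0985], 0.0005)
([314.0, 125.0], np.int32(2003), [0.5713, 0.0984, 0.0984], 0.0005)
([633.0, 189.0], np.int32(334), [0.7416, 0.0247, 0.0928], 0.0017)
([318.0, 347.0], np.int32(6488), [0.5593, 0.0329, 0.2278], 0.0005)
([376.0, 219.0], np.int32(70), [0.56, 0.0339, 0.2274], 0.0014)
([357.0, 242.0], np.int32(86), [0.5476, -0.0275, 0.0994], 0.0017)
([385.0, 277.0], np.int32(103), [0.5721, 0.0986, 0.1011], 0.0014)
([400.0, 296.0], np.int32(122), [0.5844, 0.1626, 0.1011], 0.0015)
([298.0, 297.0], np.int32(78), [0.7614, 0.021, 0.0923], 0.0022)
([309.0, 327.0], np.int32(83), [0.7926, 0.1002, 0.091], 0.0018)
([345.0, 349.0], np.int32(86), [0.7693, 0.1909, 0.0911], 0.0019)
```

View pics/w1.png

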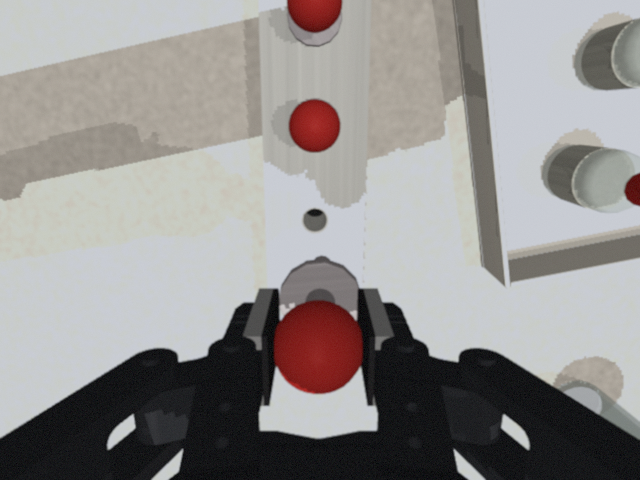

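Call:
send_rows([
  [-0.015,0.004,0,0,0,0],
  [-0.025,0.007,0,0,0,0],
  [-0.03,0.009,0,0,0,0],
  [-0.03,0.009,0,0,0,0],
  [-0.03,0.009,0,0,0,0],
])

```text
t: 17.05
eef_pos: [0.5686, -0.1002, 0.2079]
orientation: [0.775, 0.632, -0.001, -0.0]
force: [0.6, 0.1, -2.1]
finger_gap: 0.0274
grip_force: 39.5
```

Call:
send_rows([
  [-0.03,0.009,0,0,0,0],
  [-0.03,0.009,0,0,0,0],
  [-0.03,0.009,0,0,0,0],
  [-0.03,0.009,0,0,0,0],
  [-0.03,0.009,0,0,0,0],
])

```text
t: 17.55
eef_pos: [0.5822, -0.256, 0.2077]
orientation: [0.775, 0.632, -0.001, -0.001]
force: [0.7, -0.3, -1.8]
finger_gap: 0.0279
grip_force: 39.5
```

Call:
send_rows([
  [-0.03,0.009,0,0,0,0],
  [-0.025,0.007,0,0,0,0],
  [-0.02,0.005,0,0,0,0],
  [-0.01,0.003,0,0,0,0],
  [-0.005,0,0,0,0,0],
])

```text
t: 18.05
eef_pos: [0.5879, -0.3482, 0.208]
orientation: [0.776, 0.631, -0.001, -0.001]
force: [0.5, -0.3, -2.5]
finger_gap: 0.0277
grip_force: 39.6
```

Call:
send_rows([
  [0,0,0,0,0,0],
  [0,0,0,0,0,0],
  [0,0,0,0,0,0],
  [0,0,0,0,0,0],
  [0,0,0,0,0,0],
])

```text
t: 18.55
eef_pos: [0.5895, -0.3458, 0.2095]
orientation: [0.774, 0.633, 0.0, 0.0]
force: [0.3, -0.4, -2.1]
finger_gap: 0.0277
grip_force: 39.6
```

Run:
```python
from h import *
s=env.state();print(s["t"],s["eef_pos"],s["orientation"],s["force"],s["grip_force"])
p,d,P=cloud("wrist");cv2.imwrite("pics/w2.png",p[:,:,::-1])
print([(np.round(r["at"],4).tolist(),round(r["p"],2)) for r in env.tip_of("wrist","stand_hole")][:3])
np.save("P.npy",P)
print(*balls("wrist")[1],sep="\n")
```

```text
18.55 [ 0.5894514  -0.34580121  0.2094992 ] [7.74464664e-01 6.32617117e-01 2.56776847e-04 2.61786409e-05] [ 0.33932021 -0.43849879 -2.0795124 ] 39.55050051212311
[([0.5985, -0.3081, 0.0579], 0.58)]
([318.0, 346.0], np.int32(6503), [0.5881, -0.3503, 0.2241], 0.0005)
```

View pics/w2.png

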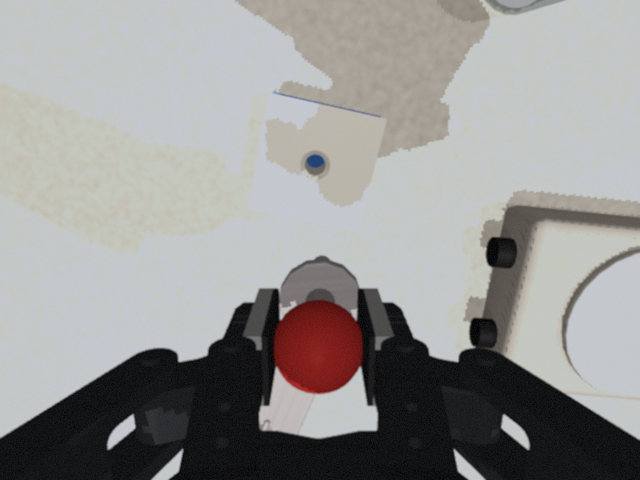

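Run:
```python
from h import *
P=np.load("P.npy");im=cv2.imread("pics/w2.png")
ring=np.array([P[163+int(round(28*np.sin(a))),315+int(round(28*np.cos(a)))] for a in np.linspace(0,6.28,24)])
print(ring[:,2].round(4))
g=cv2.cvtColor(im[135:192,287:345],cv2.COLOR_BGR2GRAY)
m=cv2.threshold(g,0,255,cv2.THRESH_OTSU)[1]==0
n,l,st,ce=cv2.connectedComponentsWithStats(m.astype(np.uint8));print(st,ce+[287,135])
# pixel->plane using local affine fit of P on top surface
v,u=np.mgrid[125:205,275:375];q=P[125:205,275:375];k=(abs(q[...,2]-np.median(ring[:,2]))<.004)
A=np.c_[u[k],v[k],np.ones(k.sum())];C=np.linalg.lstsq(A,q[k],rcond=None)[0]
for px in [(315,163),(316,163.5)]: print((np.r_[px,1]@C).round(4))
cv2.imwrite("pics/hole.png",cv2.resize(im[135:192,287:345],None,fx=8,fy=8,interpolation=0))
```

```text
[0.0527 0.0543 0.0533 0.053  0.0539 0.0539 0.053  0.0536 0.0541 0.0531
 0.0555 0.0535 0.0541 0.0541 0.0541 0.0531 0.0528 0.0526 0.0539 0.0547
 0.0544 0.0537 0.0536 0.0527]
[[   0    0   58   57 2947]
 [  18   18   21   22  359]] [[315.56294537 162.89854089]
 [314.98328691 163.83286908]]
[ 0.5946 -0.3099  0.0535]
[ 0.5952 -0.3104  0.0535]
```

View pics/hole.png

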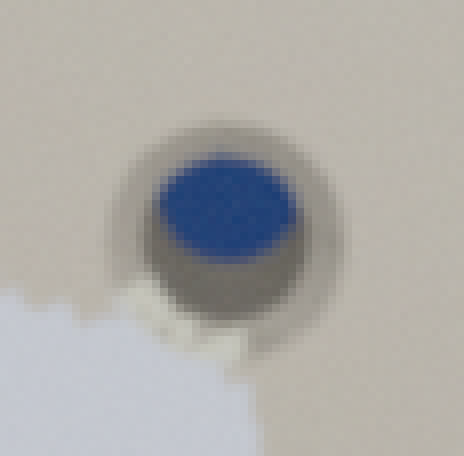

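Run:
```python
from h import *
from scipy.optimize import least_squares
P=np.load("P.npy");T=tool();L=(P.reshape(-1,3)-T[:3,3])@T[:3,:3]
L=L.reshape(480,640,3);k=(abs(L[...,0])<.03)&(abs(L[...,1])<.018)
b=np.array([.5881,-.3503,.2241])-T[:3,3];print("ball tool",(b@T[:3,:3]).round(4))
v,u=np.where(k&(L[...,2]>.012)&(L[...,2]<.08)&(P[...,2]>.07))
q=L[v,u]
h,e=np.histogram(q[:,2],bins=np.arange(.01,.08,.002));print(list(zip(e.round(3),h)))
c=q[(q[:,2]<.024)]
A=np.c_[c[:,:2],np.ones(len(c))];print("collar plane",np.linalg.lstsq(A,c[:,2],rcond=None)[0],c.min(0),c.max(0))
# front rim: for each y, max x
ys=np.arange(-.012,.0121,.002);rim=np.array([[c[abs(c[:,1]-y)<.001,0].max(),y] for y in ys if (abs(c[:,1]-y)<.001).any()])
r=least_squares(lambda p:np.hypot(rim[:,0]-p[0],rim[:,1]-p[1])-.017,[0,0]);print(r.x,abs(r.fun).max())
s=q[q[:,2]>.028];print("shank",len(s),s.mean(0) if len(s) else 0,s.max(0) if len(s) else 0)
```

```text
ball tool [-0.0042 -0.0003 -0.0147]
[(np.float64(0.01), np.int64(0)), (np.float64(0.012), np.int64(59)), (np.float64(0.014), np.int64(55)), (np.float64(0.016), np.int64(141)), (np.float64(0.018), np.int64(2238)), (np.float64(0.02), np.int64(409)), (np.float64(0.022), np.int64(109)), (np.float64(0.024), np.int64(21)), (np.float64(0.026), np.int64(0)), (np.float64(0.028), np.int64(0)), (np.float64(0.03), np.int64(0)), (np.float64(0.032), np.int64(0)), (np.float64(0.034), np.int64(0)), (np.float64(0.036), np.int64(0)), (np.float64(0.038), np.int64(0)), (np.float64(0.04), np.int64(0)), (np.float64(0.042), np.int64(0)), (np.float64(0.044), np.int64(0)), (np.float64(0.046), np.int64(0)), (np.float64(0.048), np.int64(0)), (np.float64(0.05), np.int64(0)), (np.float64(0.052), np.int64(0)), (np.float64(0.054), np.int64(0)), (np.float64(0.056), np.int64(0)), (np.float64(0.058), np.int64(3)), (np.float64(0.06), np.int64(18)), (np.float64(0.062), np.int64(15)), (np.float64(0.064), np.int64(5)), (np.float64(0.066), np.int64(0)), (np.float64(0.068), np.int64(0)), (np.float64(0.07), np.int64(0)), (np.float64(0.072), np.int64(0)), (np.float64(0.074), np.int64(0)), (np.float64(0.076), np.int64(0))]
collar plane [ 0.06318989 -0.0248985   0.01895087] [-0.01071936 -0.01591476  0.0120528 ] [0.01363595 0.01623187 0.02396025]
[-0.00333003  0.00067097] 0.00044035753010596493
shank 41 [0.00081067 0.0015891  0.06210149] [0.00171945 0.00543965 0.0649644 ]
```

Call:
send_rows([
  [0.015,-0.001,0,0,0,0],
  [0.015,-0.0009,0.01,0,0,0],
  [0.0083,0,0.02,0,0,0],
  [0,0,0.03,0,0,0],
  [0,0,0.02,0,0,0],
])

```text
t: 19.2
eef_pos: [0.5951, -0.3049, 0.1266]
orientation: [0.774, 0.633, 0.0, -0.002]
force: [-1.0, -1.2, -1.8]
finger_gap: 0.0279
grip_force: 39.5
```

Call:
send_rows([
  [0,0,0,0,0,0],
  [0,0,0,0,0,0],
  [0,0,0,0,0,0],
  [0,0,0,0,0,0],
])

```text
t: 19.6
eef_pos: [0.5959, -0.3089, 0.1309]
orientation: [0.775, 0.632, 0.001, 0.001]
force: [0.2, -1.2, -1.3]
finger_gap: 0.0278
grip_force: 39.5
```

Run:
```python
from h import *
s=env.state();T=tool();print(s["t"],s["eef_pos"],s["orientation"],s["force"])
p,o=balls("wrist");print(*o,sep="\n");cv2.imwrite("pics/w3.png",p[:,:,::-1])
print("hole in tool",((np.array([.5951,-.3115,.0535])-T[:3,3])@T[:3,:3]).round(4), "want x -.0035 y .0006")
```

```text
19.6 [ 0.59585713 -0.30893074  0.13093395] [7.74766408e-01 6.32246162e-01 7.30083246e-04 1.12722138e-03] [ 0.23049808 -1.24297259 -1.26664356]
([318.0, 346.0], np.int32(6492), [0.5946, -0.3131, 0.1455], 0.0005)
hole in tool [-0.0026 -0.0004  0.0774] want x -.0035 y .0006
```

View pics/w3.png

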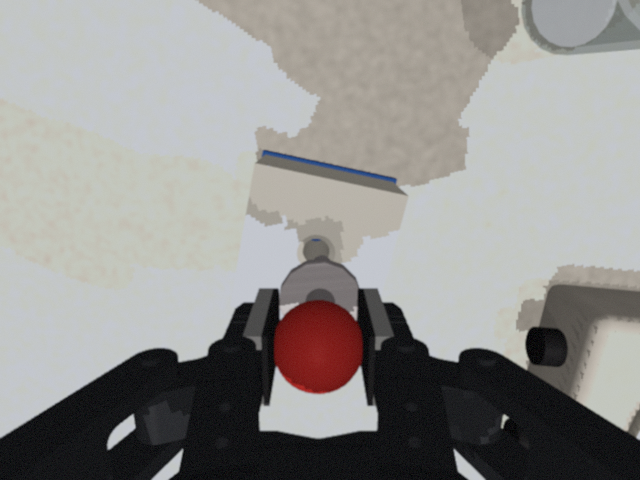

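Call:
send_rows([
  [0.0009,-0.001,0,0,0,0],
  [0,0,0.01,0,0,0],
  [0,0,0.01,0,0,0],
  [0,0,0.005,0,0,0],
  [0,0,0,0,0,0],
])

```text
t: 20.15
eef_pos: [0.5933, -0.3069, 0.1025]
orientation: [0.775, 0.632, -0.001, -0.001]
force: [-0.3, 0.3, -0.9]
finger_gap: 0.0277
grip_force: 39.5
```

Call:
send_rows([
  [0,0,0.005,0,0,0],
  [0,0,0.005,0,0,0],
  [0,0,0.004,0,0,0],
  [0,0,0,0,0,0],
])

```text
t: 20.55
eef_pos: [0.5938, -0.3072, 0.0895]
orientation: [0.775, 0.632, -0.0, -0.001]
force: [0.6, -0.4, -1.9]
finger_gap: 0.0276
grip_force: 39.5
```

Call:
send_rows([
  [0,0,0.004,0,0,0],
  [0,0,0.003,0,0,0],
  [0,0,0,0,0,0],
  [0,0,0,0,0,0],
])

```text
t: 20.95
eef_pos: [0.5942, -0.3075, 0.0833]
orientation: [0.775, 0.632, 0.0, -0.0]
force: [0.2, -0.1, -0.8]
finger_gap: 0.0275
grip_force: 39.5
```

Call:
send_rows([
  [0,0,0.002,0,0,0],
  [0,0,0.001,0,0,0],
  [0,0,0,0,0,0],
  [0,0,0,0,0,0],
])

```text
t: 21.35
eef_pos: [0.5942, -0.3075, 0.0803]
orientation: [0.775, 0.632, 0.0, 0.0]
force: [-0.0, 0.2, -1.2]
finger_gap: 0.0276
grip_force: 39.5
```

Call:
send_rows([
  [0,0,0.001,0,0,0],
  [0,0,0,0,0,0],
  [0,0,0,0,0,0],
])

```text
t: 21.65
eef_pos: [0.5942, -0.3075, 0.0793]
orientation: [0.775, 0.632, 0.0, -0.0]
force: [-0.2, -0.3, -0.8]
finger_gap: 0.0277
grip_force: 39.5
```

Call:
send_rows([
  [0,0,0.001,0,0,0],
  [0,0,0,0,0,0],
  [0,0,0,0,0,0],
])

```text
t: 21.95
eef_pos: [0.5944, -0.3077, 0.079]
orientation: [0.775, 0.632, 0.0, 0.0]
force: [-1.5, 1.3, 3.0]
finger_gap: 0.0275
grip_force: 39.9
```

Call:
send_rows([
  [0,0,0.001,0,0,0],
  [0,0,0,0,0,0],
  [0,0,0,0,0,0],
])

```text
t: 22.25
eef_pos: [0.5946, -0.3078, 0.0789]
orientation: [0.775, 0.632, 0.0, 0.0]
force: [-2.3, 1.8, 7.2]
finger_gap: 0.0276
grip_force: 40.3
```

Seated. Release and lift away.

Call:
send_rows([
  [0,0,-0.001,0,0,0],
  [0,0,0,0,0,0],
  [0,0,0,0,0,0],
  [0,0,0,0,0,0],
  [0,0,0,0,0,0],
], fingers=0.8)

```text
t: 22.75
eef_pos: [0.5941, -0.3075, 0.0781]
orientation: [0.775, 0.632, -0.0, -0.0]
force: [0.0, -0.6, 1.0]
finger_gap: 0.0771
grip_force: 0.0
```

Call:
send_rows([
  [0,0,-0.02,0,0,0],
  [0,0,-0.03,0,0,0],
  [0,0,-0.04,0,0,0],
  [0,0,-0.04,0,0,0],
  [0,0,-0.02,0,0,0],
])

```text
t: 23.25
eef_pos: [0.5952, -0.3086, 0.2325]
orientation: [0.775, 0.632, 0.001, 0.002]
force: [0.9, -0.1, 0.5]
finger_gap: 0.077
grip_force: 0.0
```

Call:
send_rows([
  [-0.02,0,0,0,0,0],
  [-0.02,0,0,0,0,0],
  [0,0,0,0,0,0],
  [0,0,0,0,0,0],
])

```text
t: 23.65
eef_pos: [0.586, -0.3465, 0.228]
orientation: [0.775, 0.632, 0.0, -0.0]
force: [-0.7, 1.0, 0.3]
finger_gap: 0.077
grip_force: 0.0
```

Run:
```python
from h import *
s=env.state();print(s["t"],s["eef_pos"],s["force"])
p,o=balls("wrist");print(*o,sep="\n");cv2.imwrite("pics/w4.png",p[:,:,::-1])
print(*balls("scene")[1],sep="\n");print(*balls("top")[1],sep="\n")
```

```text
23.65 [ 0.58596342 -0.34652246  0.22797762] [-0.74833141  0.97269723  0.32330407]
([320.0, 167.0], np.int32(1597), [0.594, -0.3118, 0.0934], 0.0005)
([277.0, 196.0], np.int32(62), [0.5936, -0.3088, 0.0937], 0.0021)
([357.0, 242.0], np.int32(88), [0.5471, -0.0281, 0.1005], 0.0017)
([385.0, 276.0], np.int32(101), [0.5713, 0.099, 0.101], 0.0015)
([400.0, 296.0], np.int32(112), [0.5841, 0.1628, 0.1014], 0.0015)
([298.0, 297.0], np.int32(76), [0.7625, 0.0204, 0.0923], 0.0019)
([309.0, 327.0], np.int32(84), [0.7924, 0.1013, 0.0912], 0.0021)
([345.0, 349.0], np.int32(87), [0.7699, 0.191, 0.0908], 0.0019)
([262.0, 182.0], np.int32(52), [0.7922, 0.0963, 0.0922], 0.0027)
([225.0, 191.0], np.int32(50), [0.766, 0.1868, 0.0909], 0.0022)
([293.0, 193.0], np.int32(51), [0.7612, 0.0195, 0.0907], 0.0024)
([234.0, 264.0], np.int32(101), [0.5837, 0.1606, 0.1008], 0.0024)
([260.0, 269.0], np.int32(103), [0.5696, 0.0968, 0.1005], 0.002)
([312.0, 280.0], np.int32(103), [0.543, -0.0303, 0.1009], 0.002)
```

View pics/w4.png

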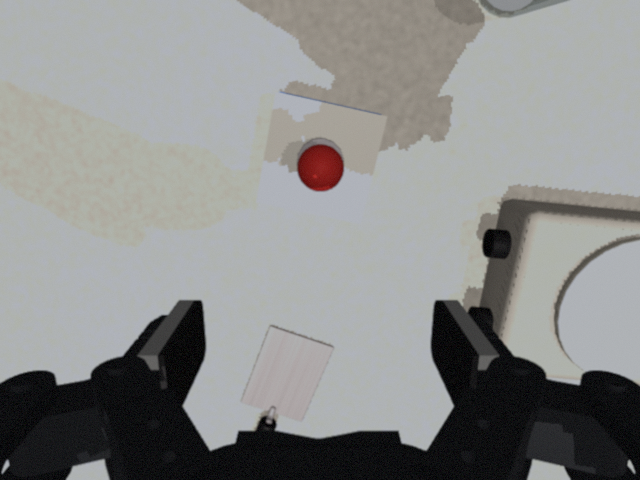

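The wrist picture shows the probe upright in the holder at (320,167). Its ball is 40 mm above the holder's top, so the collar is fully down, and the other three probes are still seated.

```bash
python3 -c "
from rig import env
print(env.sign_off())"
```

```text
the job is handed in; nothing more can be done
None
```

The job is handed in: the loose probe, third from the far (+y) end, stands upright with its collar fully down in the white holder, and the other three probes are still seated in their wells; I rocked three, and left the fourth alone once I had felt the loose one.

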